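# Close the router plate opening

## Task

Close the opening in the router plate with the larger of the two black blanking discs: without picking it up, nudge it across the plate with the fingertips until it drops into the round recess and lies flat and flush. Then push the peg of the little steel latch so that the latch swings round over the disc as far as it goes. Leave the smaller disc and the other things where they are.

Things in the scene. Friction and masses are not known exactly. Their poses are not given: they have to be found in the camera images.
- plate: Fixed router-table section on the bench: an aluminium plate 250 x 340 mm (x, y) inlaid on a 270 x 360 mm plywood base. Origin at the centre of the underside; the aluminium top face is 40 mm above it, level. z is up; the x axis points to the latch side. It does not move when pushed, but its place and yaw differ from run to run.
- recess (a point): Centre of the mouth of the round recess, in the plane of the plate's top face, 30 mm along the plate's +x from its middle. The recess is 74 mm in diameter and 8 mm deep, with a flat solid brown wooden floor (a flat dark spot 18 mm wide marks the bit hole in its middle) and a 1 mm chamfer.
- big_disc: The larger black blanking disc, 70 mm in diameter and 8 mm thick, about 50 g, loose, lying flat on the plate. Origin at the centre of its underside. In the recess its top is flush with the plate, its underside 8 mm below the plate's top face.
- small_disc: The smaller black disc, 50 mm in diameter and 8 mm thick, loose on the plate; to be left alone. Origin at the centre of its underside. The two discs lie on the plate's +y and -y sides, in either order.
- latch (a joint): Flat steel latch turning about an upright pivot, in rad. At 0 it points along the plate's +y axis, clear of the recess; it grows anticlockwise seen from above, and at its end stop, 1.571, it points along the plate's -x at the middle of the recess and overlaps the disc. It is built 16 mm wide and reaches 38 mm from the pivot; its underside is 2 mm and its top 7 mm above the plate. It starts between 0 and 0.45 and stays where it is left; well under 2 N at the peg turns it.
- pivot (a point): The latch's pivot axis at the height of the plate's top face, 58 mm along the plate's +x from the recess centre. A round boss of 18 mm diameter, 9 mm high, stands there.
- peg (a point): Centre of the top of the upright push peg on the latch: 10 mm in diameter, 28 mm from the pivot axis, its top 29 mm above the plate; it rises 22 mm clear of the latch's flat top.
- collet_nut: Steel collet nut, 28 mm across and 20 mm high, standing on the plate near the middle of its -x edge. Origin at the centre of its underside. A bystander.
- bush: Flanged brass guide bush, 32 mm across and 22 mm high, standing on the plate near its +x, -y corner. Origin at the centre of its underside. A bystander.
- wrench: Steel wrench lying on the bench to the robot's right of the plate. A bystander.
- screwdriver: Screwdriver lying on the bench to the robot's left of the plate. A bystander.
- tape_measure: Yellow tape measure, 65 x 38 x 62 mm, standing on the bench to the left of the plate. Origin at the centre of its underside. A bystander.
- screw_jar: Glass jar of 68 mm diameter, 80 mm high, standing on the bench to the right of the plate. Origin at the centre of its underside. A bystander.
- offcut: Pine offcut, 160 x 70 x 19 mm, lying on the bench to the right, nearer the robot. Origin at the centre of its underside. A bystander.
Things that resemble listed ones, but are neither listed nor needed, are in the scene too. Leave any brown or white look-alike of the big_disc alone.

How it is judged:
By the outcome, as a careful person would: the job done as asked, in the order asked, and still so for the second after the job is handed in, with the robot touching nothing.
It also fails if it takes over 48 s, if anything falls off the work surface, if the arm or the gripper's body presses on something with over 40 N, if the wrist force passes 120 N, or if a joint passes its speed limit or range.

## Robot

A 7-joint arm with a two-finger parallel gripper is mounted at the origin on the work surface. World frame = base frame: x ahead of the robot, y to its left, z up, the work surface at z = 0. Lengths are in mm, angles in degrees, forces in N, time in s.
With the tool pointing down it reaches from about 400 to 850 mm from the base axis. Payload 4.5 kg.
Tool frame: the origin (TCP) lies at the very end of the fingers, on their centre line; the grasp point (between the pads) lies 19 mm behind it (env.tcp_to_grasp is the distance from the TCP to the grasp point, in mm); z points along the fingers, y is the line along which they close (so a half turn about z gives the same grasp; the last joint's range is limited). The gripper opens to 85 mm and grips with 20 to 120 N. Pads are 22 mm wide; open, the fingers measure 114 mm over their backs; the gripper's body (76 mm by 85 mm) begins 54 mm behind the grasp point. The pads swing forward as they close: fully open they stand 13 mm farther back than shut.
Start: joints at [-70.428, 39.483, -11.15, 89.685, 9.013, 51.709, -12.324], TCP at [189.332, 595.657, 231.317] pointing down, gripper open.
Joint ranges: [-172.22, 172.22], [-26.19, 119.32], [-84.43, 86.54], [7.71, 146.69], [-57.33, 237.33], [2.42, 119.75], [-152.13, 152.13]. Speed limits (degrees/s): [147.25, 147.25, 180, 180, 180, 180, 180].

## Interface

Orientations are given as a 3x3 rotation matrix whose columns are the frame's x, y, z axes.
In Python, from cell import env gives the robot as it stands. The module is installed in compiled form; this text tells all that it offers.
- The arm moves only by the tool move_arm, never from a script. Its arguments are lists of equal length, an entry for each row: "offset": the shift along the world's x, y, z in m, a list of three; "turn": the turn about the world's z in degrees; "fingers": the gripper command: -1 is shut, 1 is fully open, values between are in proportion. In form: {"offset": [[x, y, z], ...], "turn": [turn, ...], "fingers": [fingers, ...]}. A call has 1 to 20 rows; each row shifts and turns the commanded pose from where the row before left it; what a row does not reach is not made up. A row lasts 1/12 s, in which the tool goes at most 41.7 mm and 7.16 degrees, less where a joint would pass 70% of its speed; a pose out of reach is approached as far as the arm can. A call with a gripper value outside its range is refused whole. The fingers move at their own pace and stop on an object; "newtons" is the grip in N (left out, the last holds). Time passes only in rows, so rows that do not move let the fingers close. It gives the time, the measured TCP pose, the force, the opening and the grip force at its end, in the units of the state.
- env.state(): the state, without advancing time (a new reading comes with each control period).
- env.grab_frame(name): name is "scene" or "side" or "wrist"; returns a dict with "img" (384x512x3 uint8, red, green, blue), "z_map" (384x512 float32, mm along the optical axis (not along the pixel's ray), 0 where there is no reading), "fx", "fy", "cx", "cy" (pixels), "R" (3x3) and "t" (3): a world point X has camera coordinates R X + t. Camera axes: x right, y down, z forward; pixel columns grow to the right and rows downward; lengths in mm; the calibration is good to about 2 mm. A picture is of the moment at which its call begins.
- env.finish_job(): hands the job in; it is judged then, once.
The state is a dict: "time": time; "qpos": joint angles; "qd": joint speeds; "joint_torque": joint torques, N m; "eef_pos": TCP position; "orientation": TCP orientation; "force": force on the tool from outside, world axes, zero at the start; "torque": the same for the moment, N m; "gripper_width": opening from 0.0 (shut) to 1.0 (fully open); "gripper_force": force on a finger pad.
Only numpy, scipy, OpenCV 4.12 (cv2) and the standard library are available. Lean on these libraries where they do the work, as an engineer would, in place of code of your own. Each camera call takes 0.05 s, during which the arm holds its last target. There are 200 camera calls.

## Working session

There is one attempt and no reset: what is moved stays moved. The work goes in short steps, Python scripts to look and compute and a tool call to move; the robot and the scene stay as the last step left them, time stands still between calls to the robot, and variables do not carry over. Pictures are saved under pics/ and viewed, at most 10 in all, crops included, and the job is handed in when it is done.

Besides the shell and the picture viewer there is one more tool, called after ">>>" as name(argument=value, ...) on one line, values as JSON. move_arm: Moves the arm, as the interface text tells. Its arguments: {"type":"object","properties":{"offset":{"type":"array","items":{"type":"array","items":{"type":"number"}}},"turn":{"type":"array","items":{"type":"number"}},"fingers":{"type":"array","items":{"type":"number"}},"newtons":{"type":"number"}},"required":["offset","turn","fingers"]}

```bash
mkdir -p pics
cat > h.py <<'E'
import numpy as np, cv2
from cell import env
def grab(n,save=None):
    f=env.grab_frame(n)
    if save: cv2.imwrite('pics/'+save,f['img'][:,:,::-1])
    return f
def world(f,u,v,z=None):
    R=np.array(f['R']);t=np.array(f['t'])
    d=np.array([(u-f['cx'])/f['fx'],(v-f['cy'])/f['fy'],1.])
    if z is None: return R.T@(d*f['z_map'][int(v),int(u)]-t)
    o=-R.T@t; w=R.T@d; return o+w*(z-o[2])/w[2]
E
python3 - <<'E'
from h import *
import pickle
for n in('scene','side'):
    f=grab(n,n+'0.png');pickle.dump(f,open(n+'0.pkl','wb'));print(n,-np.array(f['R']).T@f['t'])
s=env.state();print(s['time'],s['orientation'],s['force'])
E
```

```text
scene [1364.57964001  308.5687576   989.64141305]
side [   73.51653212 -1139.30029369   878.49050093]
0.1 [[-9.53026734e-01  3.02885920e-01 -4.04421005e-04]
 [ 3.02886177e-01  9.53025441e-01 -1.57229052e-03]
 [-9.08011544e-05 -1.62092843e-03 -9.99998682e-01]] [ 0.70278221 -0.04200139  0.38266215]
```

View pics/scene0.png

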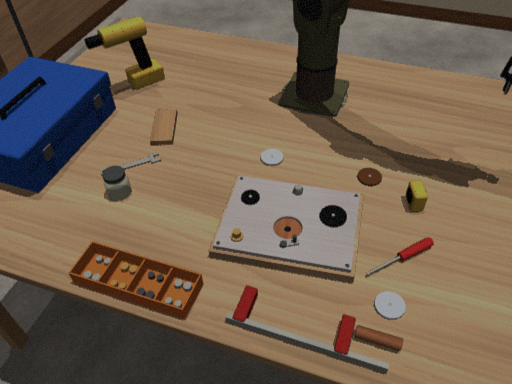

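View pics/side0.png

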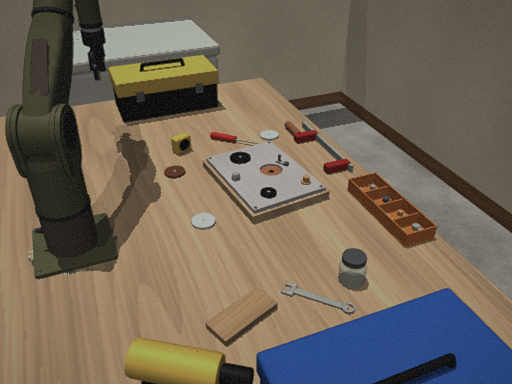

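The scene view shows the big disc at (333,216), the small disc at (250,197), the recess at (288,228) and the latch near (285,244) with its peg near (294,239). The side view agrees.

```bash
cat > m.py <<'E'
from h import *
import pickle
f=pickle.load(open('scene0.pkl','rb'));g=pickle.load(open('side0.pkl','rb'))
def warp(f,z,x0,x1,y0,y1,s):
    # top view: col = (y1-y)*s, row=(x1-x)*s
    R=np.array(f['R']);t=np.array(f['t'])
    K=np.array([[f['fx'],0,f['cx']],[0,f['fy'],f['cy']],[0,0,1]])
    H=K@np.c_[R[:,0],R[:,1],R[:,2]*z+t]
    A=np.array([[0,-1/s,x1],[-1/s,0,y1],[0,0,1]])
    n=(int((y1-y0)*s),int((x1-x0)*s))
    return cv2.warpPerspective(f['img'],np.linalg.inv(H@A),n)
if __name__=='__main__':
    print('depth pts',world(f,300,205),world(f,333,210),world(f,288,228),world(f,100,250))
    c=world(f,288,228,40);print(c)
    b=(c[0]-230,c[0]+170,c[1]-200,c[1]+200);print(b)
    for n,q in(('scene',f),('side',g)):
        w=warp(q,40,*b,2);pickle.dump((w,b),open('top_%s.pkl'%n,'wb'))
        hsv=cv2.cvtColor(w,cv2.COLOR_RGB2HSV)
        def X(p): return np.array([b[1]-p[1]/2,b[3]-p[0]/2]).round(1)
        m=((hsv[...,1]<50)&(hsv[...,2]>90)).astype(np.uint8)
        m=cv2.morphologyEx(m,cv2.MORPH_OPEN,np.ones((5,5)))
        cs=max(cv2.findContours(m,0,2)[0],key=cv2.contourArea);r=cv2.minAreaRect(cs);print(n,'plate',X(r[0]),np.array(r[1])/2,r[2])
        for nm,mm in(('black',hsv[...,2]<60),('orange',(hsv[...,1]>110)&(hsv[...,2]>90))):
            mm=cv2.morphologyEx(mm.astype(np.uint8),cv2.MORPH_CLOSE,np.ones((9,9)))
            for k in cv2.findContours(mm,0,2)[0]:
                if 800<cv2.contourArea(k)<25000:
                    e=cv2.minAreaRect(k);print(nm,X(e[0]),np.array(e[1])/2)
    a=[cv2.resize(pickle.load(open('top_%s.pkl'%n,'rb'))[0],(400,400)) for n in('scene','side')]
    w=[pickle.load(open('top_%s.pkl'%n,'rb'))[0][100:700,200:600] for n in('scene','side')]
    cv2.imwrite('pics/top.png',np.hstack(w)[:,:,::-1])
E
python3 m.py
```

```text
depth pts [547.0746606  106.22780889  39.3667261 ] [547.47163441 194.71942332  52.07437635] [629.03154005  98.58201281  35.99568165] [ 833.30589849 -333.24401028   17.30181509]
[632.12007561  99.46373833  40.        ]
(np.float64(402.1200756127073), np.float64(802.1200756127073), np.float64(-100.53626167018757), np.float64(299.46373832981243))
scene plate [599.7  93.3] [252.27961731 340.65667725] 83.35134887695312
black [411.3 256.5] [51.18638611 14.7672224 ]
black [561.6 -29.9] [52.19667816 48.66210175]
black [555.7 197.3] [68.63972473 72.72476959]
black [759.9  36.1] [ 15.4256525  190.29051208]
orange [631.6  97.1] [65.93899536 67.66749573]
orange [692.8 -17.1] [38.26355362 29.25106621]
side plate [618.1 111.2] [293.71948242 370.47885132] 83.38925170898438
black [569.9 -18.7] [56.90830231 45.61122131]
black [564. 209.] [76.29086304 66.42525482]
orange [628.7  96.3] [56.02572632 67.18236542]
orange [702.   -7.5] [25.75723267 28.56947327]
orange [715.9  17. ] [22.13707161 16.09968948]
```

View pics/top.png

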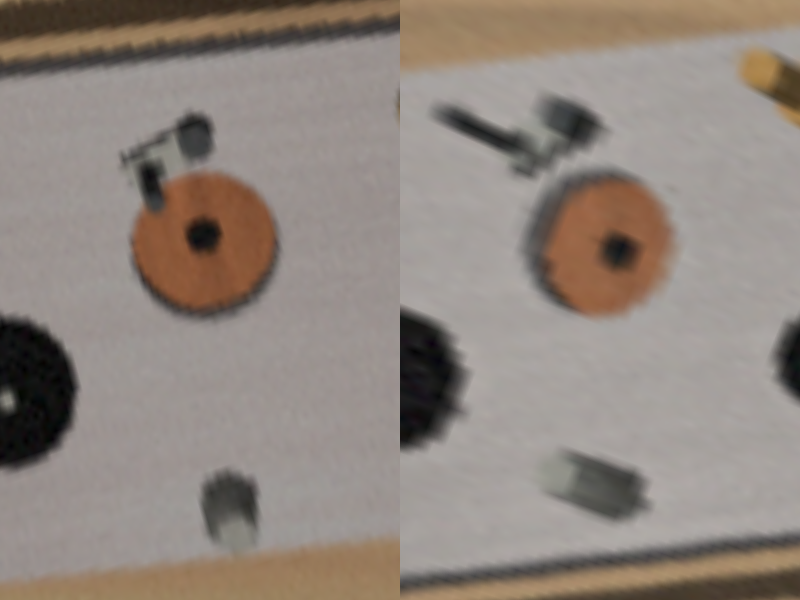

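The rectified views fix the plate at about (600,93) with yaw 6.65°, which puts the recess at (630,97). The big disc sits at about (561,198) and the latch pivot at (687,103.5). I'll cradle the disc between two part-open fingers and push along (0.564,-0.826).

>>> move_arm(offset=[[0.023,-0.0235,-0.006],[0.023,-0.0235,-0.006],[0.023,-0.0235,-0.006],[0.023,-0.0235,-0.006],[0.023,-0.0235,-0.006],[0.023,-0.0235,-0.006],[0.023,-0.0235,-0.006],[0.023,-0.0235,-0.006],[0.023,-0.0235,-0.006],[0.023,-0.0235,-0.006],[0.023,-0.0235,-0.006],[0.023,-0.0235,-0.006],[0.023,-0.0235,-0.006],[0.023,-0.0235,-0.006],[0.021,-0.026,-0.006],[0,0,0],[0,0,0],[0,0,0]], turn=[-2.55,-2.55,-2.55,-2.55,-2.55,-2.55,-2.55,-2.55,-2.55,-2.55,-2.55,-2.55,-2.55,-2.55,-2.5,0,0,0], fingers=[-0.2,-0.2,-0.2,-0.2,-0.2,-0.2,-0.2,-0.2,-0.2,-0.2,-0.2,-0.2,-0.2,-0.2,-0.2,-0.2,-0.2,-0.2])

```text
time: 1.6
eef_pos: [531.7, 241.1, 141.0]
orientation: [[-0.562, 0.827, -0.001], [0.827, 0.562, 0.0], [0.001, -0.001, -1.0]]
force: [-0.6, 0.6, 0.0]
gripper_width: 0.4
gripper_force: 0.0
```

Run:
```python
from h import *
f=grab('wrist','w1.png');print(-np.array(f['R']).T@f['t'],f['R'][2])
import pickle;pickle.dump(f,open('w1.pkl','wb'))
```

```text
[487.806382   307.47602695 282.42860096] [ 0.17632405 -0.25889061 -0.94967652]
```

View pics/w1.png

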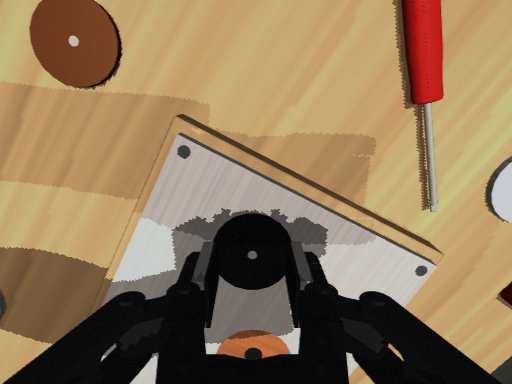

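The wrist view shows the disc's centre dot at (252,255) between the finger tips at (208,245) and (295,255). The recess bit hole is at (254,353).

Run:
```python
from h import *
import pickle;f=pickle.load(open('w1.pkl','rb'))
print(world(f,252,255,48),world(f,252,265),world(f,254,353.5,32))
for u,v in((208,245),(210,260),(294,255),(207,300)):print(u,v,world(f,u,v))
Rt=np.array(f['R']).T
```

```text
[561.65429661 199.38629227  48.        ] [567.23983716 191.18678196  47.41614197] [631.40648248 100.59461057  32.        ]
208 245 [509.60348096 238.65776581 149.05342275]
210 260 [511.95339004 239.85505654 162.35720059]
294 255 [542.46826799 260.69778012 158.09653348]
207 300 [517.24834276 232.85224552 178.05421829]
```

>>> move_arm(offset=[[0,0,-0.03],[0,0,-0.03],[0,0,-0.02],[0,0,-0.01],[0,0,-0.005],[0,0,-0.003],[0,0,-0.002],[0,0,0]], turn=[0,0,0,0,0,0,0,0], fingers=[-0.2,-0.2,-0.2,-0.2,-0.2,-0.2,-0.2,-0.2])

```text
time: 2.32
eef_pos: [532.9, 241.2, 42.1]
orientation: [[-0.562, 0.827, 0.001], [0.827, 0.562, 0.001], [-0.0, 0.002, -1.0]]
force: [-0.5, -0.0, 0.5]
gripper_width: 0.402
gripper_force: 0.0
```

>>> move_arm(offset=[[0,0,-0.002],[0,0,-0.001],[0,0,0]], turn=[0,0,0], fingers=[-0.2,-0.2,-0.2])

```text
time: 2.57
eef_pos: [533.0, 241.0, 39.3]
orientation: [[-0.561, 0.827, 0.002], [0.827, 0.561, 0.001], [-0.0, 0.002, -1.0]]
force: [-0.5, -0.6, 4.6]
gripper_width: 0.4
gripper_force: 2.2
```

>>> move_arm(offset=[[0,0,0.0035],[0.0033,-0.0049,0],[0.0033,-0.0049,0],[0.0033,-0.0049,0],[0.0033,-0.0049,0],[0.0033,-0.0049,0],[0.0033,-0.0049,0],[0.0033,-0.0049,0],[0.0033,-0.0049,0],[0.0033,-0.0049,0],[0.0033,-0.0049,0],[0.0033,-0.0049,0],[0.0033,-0.0049,0],[0.0033,-0.0049,0],[0.0033,-0.0049,0],[0.0033,-0.0049,0],[0.0033,-0.0049,0],[0.0033,-0.0049,0],[0,0,0]], turn=[0,0,0,0,0,0,0,0,0,0,0,0,0,0,0,0,0,0,0], fingers=[-0.2,-0.2,-0.2,-0.2,-0.2,-0.2,-0.2,-0.2,-0.2,-0.2,-0.2,-0.2,-0.2,-0.2,-0.2,-0.2,-0.2,-0.2,-0.2])

```text
time: 4.15
eef_pos: [589.5, 155.3, 41.9]
orientation: [[-0.56, 0.829, 0.001], [0.829, 0.56, -0.001], [-0.002, 0.0, -1.0]]
force: [-0.2, 0.5, 0.0]
gripper_width: 0.399
gripper_force: 0.0
```

Run:
```python
from h import *
from m import warp
a=grab('scene');b=grab('side')
w=[warp(q,44,540,740,20,220,2) for q in(a,b)]
cv2.imwrite('pics/t2.png',np.hstack(w)[:,:,::-1])
```

```text
(no output)
```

View pics/t2.png

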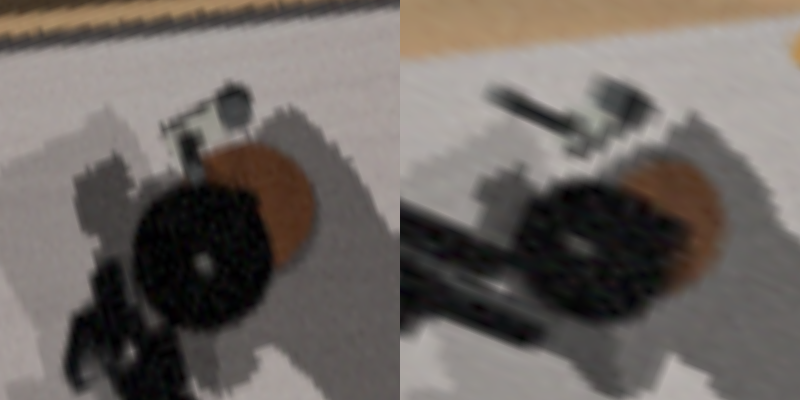

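The disc is held in the cradle, centred near (204,262) in the left crop, and is partly over the recess. About 28 mm remains.

>>> move_arm(offset=[[0.0012,-0.0016,0],[0.0012,-0.0016,0],[0.0012,-0.0016,0],[0.0012,-0.0016,0],[0.0012,-0.0016,0],[0.0012,-0.0016,0],[0.0012,-0.0016,0],[0.0012,-0.0016,0],[0.0012,-0.0016,0],[0.0012,-0.0016,0],[0.0012,-0.0016,0],[0.0012,-0.0016,0],[0.0012,-0.0016,0],[0.0012,-0.0016,0],[0,0,0],[0,0,0]], turn=[0,0,0,0,0,0,0,0,0,0,0,0,0,0,0,0], fingers=[-0.2,-0.2,-0.2,-0.2,-0.2,-0.2,-0.2,-0.2,-0.2,-0.2,-0.2,-0.2,-0.2,-0.2,-0.2,-0.2])

```text
time: 5.58
eef_pos: [605.4, 134.6, 41.8]
orientation: [[-0.561, 0.828, 0.0], [0.828, 0.561, -0.0], [-0.0, 0.0, -1.0]]
force: [1.1, -0.5, -0.4]
gripper_width: 0.399
gripper_force: 0.0
```

Run:
```python
from h import *
from m import warp
a=grab('scene');b=grab('side')
w=[warp(q,40,540,740,20,220,2) for q in(a,b)]
cv2.imwrite('pics/t3.png',np.hstack(w)[:,:,::-1])
```

```text
(no output)
```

View pics/t3.png

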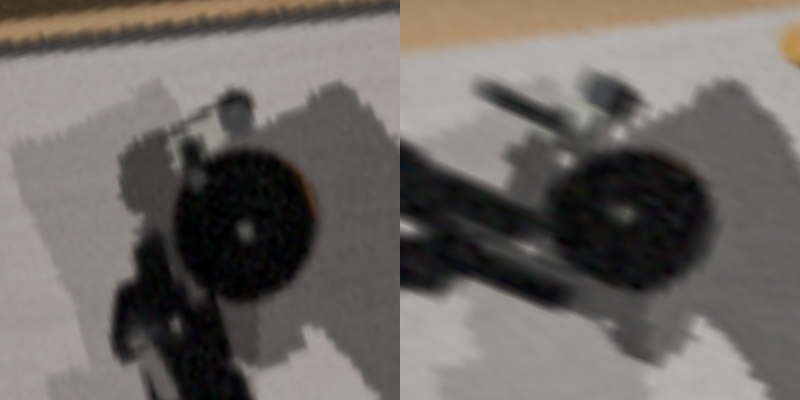

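The disc is nearly in: its dot is at (246,230) and an orange sliver remains on the far side at (308,190). I'll nudge it a few more millimetres.

>>> move_arm(offset=[[0.0006,-0.0008,0],[0.0006,-0.0008,0],[0.0006,-0.0008,0],[0.0006,-0.0008,0],[0,0,0],[0,0,0]], turn=[0,0,0,0,0,0], fingers=[-0.2,-0.2,-0.2,-0.2,-0.2,-0.2])

```text
time: 6.18
eef_pos: [607.7, 131.6, 41.8]
orientation: [[-0.561, 0.827, 0.0], [0.827, 0.561, -0.0], [-0.0, 0.0, -1.0]]
force: [0.6, 0.2, -1.1]
gripper_width: 0.404
gripper_force: 0.0
```

```bash
cat > fl.py <<'E'
from h import *
# depth heights over disc region from both cameras
for n in('scene','side'):
    f=grab(n);R=np.array(f['R']);t=np.array(f['t'])
    v,u=np.mgrid[0:384,0:512];Z=f['z_map']
    P=np.stack([(u-f['cx'])/f['fx']*Z,(v-f['cy'])/f['fy']*Z,Z],-1)-t
    W=P@R; V=f['img'].max(-1)
    dk=(V<60)&(Z>0)&(np.hypot(W[...,0]-630,W[...,1]-98)<38)&(W[...,2]<60)
    p=W[dk];A=np.c_[p[:,:2]-[630,98],np.ones(len(p))]
    c=np.linalg.lstsq(A,p[:,2],rcond=None)[0]
    print(n,len(p),'dark mean',p.mean(0).round(1),'height at centre,tilt',c[2].round(1),c[:2].round(3))
    r=np.hypot(W[...,0]-630,W[...,1]-98);pl=(V>90)&(r>45)&(r<80)&(abs(W[...,2]-40)<6);print('plate z',np.median(W[pl][:,2]).round(1))
    print('orange',((f['img'][...,0]>f['img'][...,2]*1.7)&(r<37)&(V>60)).sum())
E
python3 fl.py
```

```text
scene 489 dark mean [629.6  98.3  40.4] height at centre,tilt 40.4 [-0.022  0.027]
plate z 40.3
orange 7
side 202 dark mean [628.6  98.2  42.1] height at centre,tilt 42.1 [-0.014  0.027]
plate z 41.9
orange 0
```

The disc has dropped in flush: its top reads 40.4 against 40.3 for the plate, and no orange shows. Next I'll lift, shut the fingers and move beside the peg.

>>> move_arm(offset=[[-0.001,0.0015,0.002],[0,0,0.02],[0,0,0.03],[0.0,0.0,0.01],[0.0085,0.0022,0],[0.0085,0.0022,0],[0.0085,0.0022,0],[0.0085,0.0022,0],[0.0085,0.0022,0],[0.0085,0.0022,0],[0.0085,0.0022,0],[0.0085,0.0022,0],[0.01,0.0023,0],[0,0,0],[0,0,0],[0,0,0]], turn=[0,0,0,0,-6,-6,-6,-6,-6,-6,-6,-6,-6,-6,0,0], fingers=[-0.2,-0.2,-0.2,-0.2,-1,-1,-1,-1,-1,-1,-1,-1,-1,-1,-1,-1])

```text
time: 7.62
eef_pos: [684.1, 153.3, 103.4]
orientation: [[0.433, 0.901, -0.001], [0.901, -0.433, -0.0], [-0.001, -0.001, -1.0]]
force: [0.3, -0.6, -0.3]
gripper_width: 0.0
gripper_force: 0.0
```

```bash
python3 fl.py
python3 - <<'E'
from h import *
from m import warp
f=grab('scene');b=grab('wrist')
w=[cv2.resize(warp(f,40,580,740,60,200,2),(400,457)),cv2.resize(b['img'],(400,300))]
w[1]=np.vstack([w[1],np.zeros((157,400,3),np.uint8)])
cv2.imwrite('pics/t4.png',np.hstack(w)[:,:,::-1])
E
```

```text
scene 287 dark mean [640.4  91.8  37.4] height at centre,tilt 40.2 [-0.289 -0.032]
plate z 40.3
orange 3
side 181 dark mean [629.   96.   41.7] height at centre,tilt 41.7 [-0.014 -0.001]
plate z 41.8
orange 0
```

View pics/t4.png

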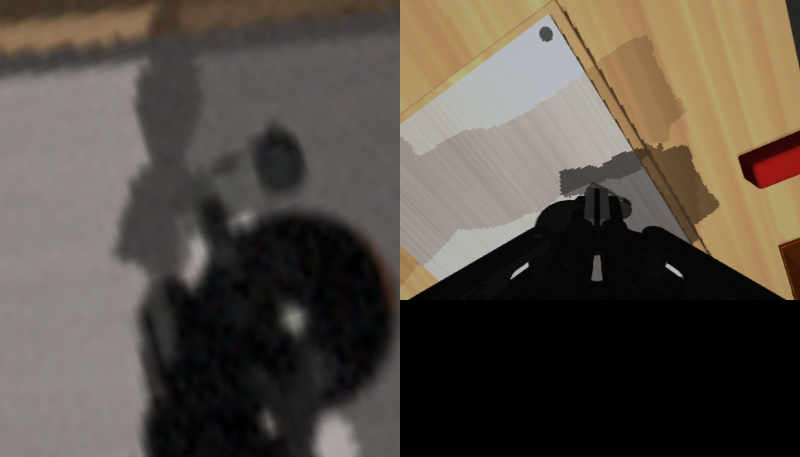

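The disc is flat and flush, seen at (293,318) in the left crop, with the side view's tilt about zero. The latch still points away, with its peg at (208,195) in the crop, about (673,127) in the world frame. I'll descend and push.

>>> move_arm(offset=[[0,0,-0.02],[0,0,-0.015],[0,0,-0.01],[0,0,-0.006],[0,0,0],[-0.0013,-0.0027,0],[-0.0013,-0.0027,0],[-0.0013,-0.0027,0],[-0.0013,-0.0027,0],[-0.0013,-0.0027,0],[-0.0013,-0.0027,0],[-0.0013,-0.0027,0],[-0.0013,-0.0027,0],[-0.0013,-0.0027,0],[-0.0013,-0.0027,0],[-0.0013,-0.0027,0],[-0.0013,-0.0027,0],[0,0,0]], turn=[0,0,0,0,0,0,0,0,0,0,0,0,0,0,0,0,0,0], fingers=[-1,-1,-1,-1,-1,-1,-1,-1,-1,-1,-1,-1,-1,-1,-1,-1,-1,-1])

```text
time: 9.32
eef_pos: [669.1, 119.1, 52.8]
orientation: [[0.437, 0.9, 0.0], [0.9, -0.437, -0.001], [-0.001, 0.001, -1.0]]
force: [0.0, 0.1, 0.3]
gripper_width: 0.0
gripper_force: 0.0
```

>>> move_arm(offset=[[-0.0007,-0.0018,0],[-0.0007,-0.0018,0],[-0.0004,-0.0016,0],[0,0,0]], turn=[0,0,0,0], fingers=[-1,-1,-1,-1])

```text
time: 9.65
eef_pos: [667.7, 115.8, 53.0]
orientation: [[0.436, 0.9, 0.001], [0.9, -0.436, 0.001], [0.001, 0.001, -1.0]]
force: [1.3, 0.8, -0.8]
gripper_width: -0.002
gripper_force: 1.0
```

>>> move_arm(offset=[[-0.0004,-0.0012,0],[-0.0004,-0.0012,0],[0,0,0]], turn=[0,0,0], fingers=[-1,-1,-1])

```text
time: 9.9
eef_pos: [667.7, 115.6, 53.1]
orientation: [[0.435, 0.901, 0.003], [0.901, -0.435, 0.003], [0.004, 0.001, -1.0]]
force: [3.9, 3.9, -1.7]
gripper_width: -0.002
gripper_force: 2.9
```

>>> move_arm(offset=[[-0.0004,-0.0012,0],[-0.0004,-0.0012,0],[0,0,0]], turn=[0,0,0], fingers=[-1,-1,-1])

```text
time: 10.15
eef_pos: [667.6, 115.5, 53.1]
orientation: [[0.434, 0.901, 0.005], [0.901, -0.434, 0.006], [0.007, 0.002, -1.0]]
force: [5.7, 8.4, -4.1]
gripper_width: 0.0
gripper_force: 4.6
```

The tool has stalled within 1 mm of the predicted end stop while the force rises. I'll back off, lift clear and check.

>>> move_arm(offset=[[0.002,0.006,0],[0.004,0.01,0],[0.004,0.01,0],[0,0,0.03],[0,0.02,0.04],[0,0.04,0.01],[0,0.04,0],[0,0.04,0],[0,0.04,0],[0,0,0],[0,0,0]], turn=[0,0,0,0,0,0,0,0,0,0,0], fingers=[-1,-1,-1,-1,-1,-1,-1,-1,-1,-1,-1])

```text
time: 11.07
eef_pos: [673.5, 320.9, 129.3]
orientation: [[0.43, 0.903, -0.002], [0.903, -0.43, 0.002], [0.001, -0.002, -1.0]]
force: [-0.2, -1.2, 0.4]
gripper_width: -0.0
gripper_force: 0.0
```

```bash
python3 fl.py
python3 - <<'E'
from h import *
from m import warp
w=[warp(grab(n),40,580,740,0,160,2.5) for n in('scene','side')]
cv2.imwrite('pics/t5.png',np.hstack(w)[:,:,::-1])
grab('scene','scene5.png')
E
```

```text
scene 401 dark mean [627.9  98.2  36.5] height at centre,tilt 35.6 [-0.448 -0.096]
plate z 40.3
orange 4
side 169 dark mean [628.   97.5  41.9] height at centre,tilt 41.9 [ 0.026 -0.031]
plate z 41.8
orange 0
```

View pics/t5.png

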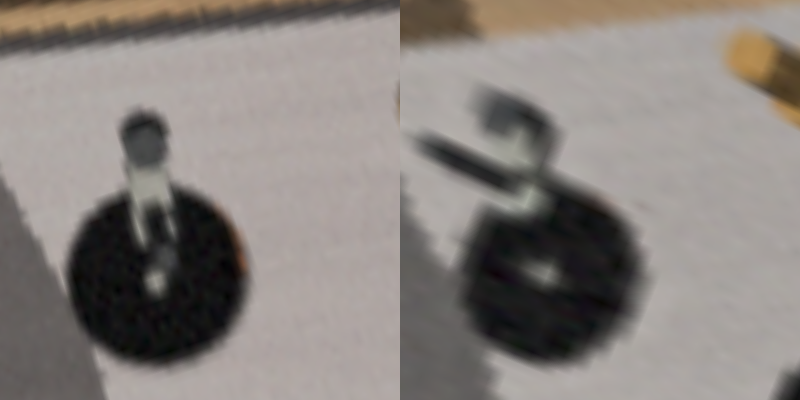

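View pics/scene5.png

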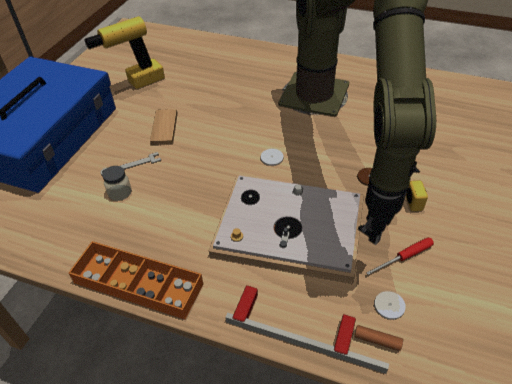

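The latch now lies over the disc, running from the boss at (145,140) to the disc centre at (155,280). The arm is clear and the other things are unmoved. The tilt fit from the scene camera looks like outliers, so I'll check it robustly once.

```bash
sed -i "s/^    print(n,len(p).*/&\n    print(np.percentile(p[:,2],[2,10,25,50,75,90,98]).round(1), [np.median(p[k][:,2]).round(1) for k in (p[:,0]<615,p[:,0]>645,p[:,1]<85,p[:,1]>110)])/" fl.py; python3 fl.py
```

```text
scene 403 dark mean [627.9  98.2  36.5] height at centre,tilt 35.6 [-0.466  0.004]
[36.2 37.9 38.9 40.2 41.6 42.9 46.4] [np.float64(40.1), np.float64(40.4), np.float64(40.1), np.float64(40.2)]
plate z 40.3
orange 4
side 171 dark mean [628.1  97.5  42.1] height at centre,tilt 42.2 [ 0.022 -0.008]
[38.6 39.4 40.4 41.8 43.2 44.3 49.5] [np.float64(42.5), np.float64(42.9), np.float64(41.8), np.float64(40.9)]
plate z 41.9
orange 0
```

The disc is flat and flush on all sides; the tilt came from outliers.

```bash
python3 -c "
from cell import env
print(env.finish_job())"
```

```text
the job is handed in; nothing more can be done
None
```

The larger disc lies flat and flush in the recess, and the latch is swung over it to its end stop; I handed the job in at about 11–12 s on the robot's clock, with the arm clear and the smaller disc and other things left in place.

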